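Rock-test heating-block lids and pull the warped one

TASK

One of the three steel block lids on the dark reference slab is warped. Gently press down on one end of each lid in turn until you find the one that rocks; hold its end down against the slab for a moment, then let it settle back level. Lift that lid by its handle and lay it gently on the two ribs inside the steel tray, leaving the other two lids where they lie and the things around undisturbed.

Things in the scene. Friction and masses are not known exactly. Their poses are not given: they have to be found in the camera images.
- slab_top (a point): dark flat reference slab, fixed, 180 mm (x) by 370 mm (y), 40 mm high, rigid and level; this point is the centre of its top face. The three lids lie side by side on it, about 115 mm apart along its y
- tray_ribs (a point): shallow open steel tray fixed on the bench to one side of the slab, outside 152 (x) by 96 (y) by 26 mm high, walls 4 mm, inside 144 by 88 mm, with two 6 mm wide cross ribs 46 mm either side of its middle along x. Point: tray's middle at the height of the rib tops, 12 mm above the bench, 14 mm below the rim. The lid lies on both ribs, lengthwise along the tray's x, either way round
- lid_a_grip (a point): grip point of one of three look-alike steel lids on the slab: 120 mm long (x), 64 mm wide (y), plate 8 mm thick, 0.5 kg (varies), black bar handle on top. Point: centre of the bar, 35 mm above the lid's underside, over its middle; bar 50 mm long (x), 16 wide (y), 18 high, 18 mm gap under it. The plate's top is free for pressing from 25 to 60 mm out from the middle along x, either way
- lid_a: same lid; origin: centre of underside, x along it, z up. One lid of the three, not told which, is warped: level on its middle 36 mm, both ends 3.6 mm off the slab; 2 to 3.5 N on one end (50 mm out) tips it 0.085 rad until that end meets the slab and the other rises; freed, it falls back level. Flat lids do not tip
- lid_b_grip (a point): grip point of one of three look-alike steel lids on the slab: 120 mm long (x), 64 mm wide (y), plate 8 mm thick, 0.5 kg (varies), black bar handle on top. Point: centre of the bar, 35 mm above the lid's underside, over its middle; bar 50 mm long (x), 16 wide (y), 18 high, 18 mm gap under it. The plate's top is free for pressing from 25 to 60 mm out from the middle along x, either way
- lid_b: same lid; origin: centre of underside, x along it, z up. One lid of the three, not told which, is warped: level on its middle 36 mm, both ends 3.6 mm off the slab; 2 to 3.5 N on one end (50 mm out) tips it 0.085 rad until that end meets the slab and the other rises; freed, it falls back level. Flat lids do not tip
- lid_c_grip (a point): grip point of one of three look-alike steel lids on the slab: 120 mm long (x), 64 mm wide (y), plate 8 mm thick, 0.5 kg (varies), black bar handle on top. Point: centre of the bar, 35 mm above the lid's underside, over its middle; bar 50 mm long (x), 16 wide (y), 18 high, 18 mm gap under it. The plate's top is free for pressing from 25 to 60 mm out from the middle along x, either way
- lid_c: same lid; origin: centre of underside, x along it, z up. One lid of the three, not told which, is warped: level on its middle 36 mm, both ends 3.6 mm off the slab; 2 to 3.5 N on one end (50 mm out) tips it 0.085 rad until that end meets the slab and the other rises; freed, it falls back level. Flat lids do not tip
- jar: bystander: white jar, 64 mm across, 100 mm tall, beyond the slab and tray; origin under its centre
- tipbox: bystander: grey pipette-tip box with clear lid, 80 by 120 by 63 mm tall; origin under its centre
- beaker: bystander: glass beaker 72 mm across, 90 mm tall; origin under its centre
- slab: the reference slab itself; origin at the centre of its underside
- tray: the tray itself; origin at the centre of its underside
Not all that is in view belongs to the job. Leave any blue or green look-alike of the lid_a alone. Leave any blue look-alike of the lid_b alone.

How it is judged:
On the way, in this order (a step that is already met when the one before it is completed fails the run):
1. the warped lid is rocked: one end pressed down to the slab, tilted lengthwise more than 0.065 rad under the fingers and standing on the slab (flat lids cannot tip so without rising) ((((angle between lid_a's own x axis and vertical below 1.5058 rad or angle between lid_a's own x axis and vertical above 1.6358 rad) and contact force between lid_a and slab above 7.5 N and contact force between the fingers and lid_a above 1 N and z of lid_a_grip in the frame of slab_top below 0.0372 m) or ((angle between lid_b's own x axis and vertical below 1.5058 rad or angle between lid_b's own x axis and vertical above 1.6358 rad) and contact force between lid_b and slab above 7.5 N and contact force between the fingers and lid_b above 1 N and z of lid_b_grip in the frame of slab_top below 0.0372 m) or ((angle between lid_c's own x axis and vertical below 1.5058 rad or angle between lid_c's own x axis and vertical above 1.6358 rad) and contact force between lid_c and slab above 7.5 N and contact force between the fingers and lid_c above 1 N and z of lid_c_grip in the frame of slab_top below 0.0372 m))), for 0.3 s.
2. it is let go: all three lids are level on the slab and untouched (angle between each of lid_a, lid_b, lid_c's own z axis and vertical below 0.02 rad and contact force between each of the arm, the fingers and lid_a below 0.1 N and z of each of lid_a_grip, lid_b_grip, lid_c_grip in the frame of slab_top below 0.0372 m and contact force between each of the arm, the fingers and lid_b below 0.1 N and contact force between each of the arm, the fingers and lid_c below 0.1 N), for 0.1 s.
At the end, for the whole second after the job is handed in: the warped lid lies at rest on the tray's two ribs, between the walls, tilt under 0.06 rad; being bowed it straddles the ribs with its handle 1.1 mm or more lower than a flat lid's 35 mm above them, so a flat lid there does not pass; the other two lids lie level within 30 mm of where they started (((z of lid_a_grip in the frame of tray_ribs between 0.03 and 0.0339 m and x of lid_a_grip in the frame of tray_ribs between -0.014 and 0.014 m and y of lid_a_grip in the frame of tray_ribs between -0.014 and 0.014 m and angle between lid_a's own z axis and vertical below 0.06 rad and linear speed of lid_a below 0.02 m/s and distance of each of lid_b_grip, lid_c_grip from where it was at the start of the episode below 0.03 m and angle between each of lid_b, lid_c's own z axis and vertical below 0.03 rad) or (z of lid_b_grip in the frame of tray_ribs between 0.03 and 0.0339 m and x of lid_b_grip in the frame of tray_ribs between -0.014 and 0.014 m and y of lid_b_grip in the frame of tray_ribs between -0.014 and 0.014 m and angle between lid_b's own z axis and vertical below 0.06 rad and linear speed of lid_b below 0.02 m/s and distance of each of lid_a_grip, lid_c_grip from where it was at the start of the episode below 0.03 m and angle between each of lid_a, lid_c's own z axis and vertical below 0.03 rad) or (z of lid_c_grip in the frame of tray_ribs between 0.03 and 0.0339 m and x of lid_c_grip in the frame of tray_ribs between -0.014 and 0.014 m and y of lid_c_grip in the frame of tray_ribs between -0.014 and 0.014 m and angle between lid_c's own z axis and vertical below 0.06 rad and linear speed of lid_c below 0.02 m/s and distance of each of lid_a_grip, lid_b_grip from where it was at the start of the episode below 0.03 m and angle between each of lid_a, lid_b's own z axis and vertical below 0.03 rad))); the robot touches nothing.
It fails at once if a lid is pressed onto the slab with more than 50 N (contact force between any of lid_a, lid_b, lid_c and slab above 50 N).
It fails at once if a lid is dropped (falls free at more than 0.6 m/s) ((linear speed of lid_a above 0.6 m/s and contact force between the fingers and lid_a below 0.1 N) or (linear speed of lid_b above 0.6 m/s and contact force between the fingers and lid_b below 0.1 N) or (linear speed of lid_c above 0.6 m/s and contact force between the fingers and lid_c below 0.1 N)).
It fails at once if a lid is banged or forced into the tray (over 40 N) (contact force between any of lid_a, lid_b, lid_c and tray above 40 N).
It fails at once if the jar, tip box or beaker is moved more than 30 mm (distance of any of jar, tipbox, beaker from where it was at the start of the episode above 0.03 m).
It also fails if it takes over 72 s, if anything falls off the work surface, if the arm or the gripper's body presses on something with over 40 N, if the wrist force passes 120 N, or if a joint passes its speed limit or range.

ROBOT

A 7-joint arm with a two-finger parallel gripper is mounted at the origin on the work surface. World frame = base frame: x ahead of the robot, y to its left, z up, the work surface at z = 0. Lengths are in m, angles in rad, forces in N, time in s.
With the tool pointing down it reaches from about 0.4 to 0.875 m from the base axis. Payload 19.3 kg.
Tool frame: the origin (TCP) lies midway between the tips of the shut fingers; the grasp point (between the pads) lies bot.grip_point_offset behind it (bot.grip_point_offset is the distance from the TCP to the grasp point, in m); z points along the fingers, y is the direction in which the jaws open and shut (so a half turn about z gives the same grasp; the last joint's range is limited). The gripper opens to 85 mm and grips with 20 to 120 N. Pads are 22 mm wide; open, the fingers measure 114 mm over their backs; the gripper's body (76 mm by 85 mm) begins 54 mm behind the grasp point. The pads swing forward as they close: fully open they stand 13 mm farther back than shut.
Start: joints at [1.184, 0.521, -0.036, 1.599, 0.021, 1.021, -0.113], TCP at [0.195, -0.594, 0.231] pointing down, gripper open.
Joint ranges: [-2.91, 2.91], [-0.3, 2.13], [-1.5, 1.42], [0.17, 2.43], [-1.26, 4.41], [0.16, 1.93], [-2.52, 2.52]. Speed limits (rad/s): [1.89, 1.89, 2.39, 2.39, 3.01, 3.01, 3.01].

INTERFACE

Orientations are given as [roll, pitch, yaw] about the fixed x, y, z axes, in that order (R = Rz(yaw) Ry(pitch) Rx(roll)).
In Python, from workcell import bot gives the robot as it stands.
- The arm moves only by the tool servo_tool, never from a script. Its argument "rows" is a list that holds one entry, the list of rows, each a list of 6 numbers: the shift along the tool's x, y, z in cm, then the turn, a rotation vector about the tool's x, y, z in degrees. A call has 1 to 5 rows; each row shifts and turns the commanded pose from where the row before left it, along the tool's axes as they then stand; what a row does not reach is not made up. A row lasts 1/8 s, in which the tool goes at most 62.5 mm and 10.7 degrees, less where a joint would pass 70% of its speed; a pose out of reach is approached as far as the arm can. A call is refused whole if a number of a shift passes 6.25 or a number of a turn 10.7, either way. A call with a gripper value outside its range is refused whole. "grip" is the opening, from -1 (shut) to 1 (fully open), so that 0 is half open, set as the call begins (left out, the last holds). The fingers move at their own pace and stop on an object; "squeeze" is the grip in N (left out, the last holds). Time passes only in rows, so rows that do not move let the fingers close. It gives the time, the measured TCP pose, the force and the opening at its end, in the units of the state.
- bot.observe(): the state, without advancing time (a new reading comes with each control period).
- bot.grab_frame(name): name is "side" or "top" or "wrist"; returns a dict with "image" (480x640x3 uint8, red, green, blue), "K" (3x3 intrinsics, pixels), "R" (3x3) and "t" (3): a world point X has camera coordinates R X + t; the wrist camera has in their place "mount" (4x4, takes a point from camera to tool coordinates, whose origin is the TCP and whose axes are the flange's). Camera axes: x right, y down, z forward; pixel columns grow to the right and rows downward; lengths in m; the calibration is good to about 2 mm. The wrist camera is an equidistant fisheye: a pixel r from the principal point sees the ray r / f radians off the axis. A picture is of the moment at which its call begins: read the wrist's pose just before it. There is no depth.
- bot.job_done(): hands the job in, once; it reports no verdict.
The state is a dict: "clock": time; "qpos": joint angles; "qd": joint speeds; "joint_efforts": joint torques, N m; "position": TCP position; "tool_rot": TCP orientation; "force": force on the tool from outside, world axes, zero at the start; "moment": the same for the moment, N m; "grip_width": finger opening in m.
Only numpy, scipy, OpenCV 4.12 (cv2) and the standard library are available. Lean on these libraries where they do the work, as an engineer would, in place of code of your own. Each camera call takes 0.05 s, during which the arm holds its last target.

## Working session

There is one attempt and no reset: what is moved stays moved. The work goes in short steps, Python scripts to look and compute and a tool call to move; the robot and the scene stay as the last step left them, time stands still between calls to the robot, and variables do not carry over. Pictures are saved under pics/ and viewed, and the job is handed in when it is done.

Besides the shell and the picture viewer there is one more tool, called after "Request:" as name(argument=value, ...), one argument or row to a line, values as JSON. servo_tool: Moves the arm, as the interface text tells. Its arguments: {"type":"object","properties":{"rows":{"type":"array"},"grip":{"type":"number"},"squeeze":{"type":"number"}},"required":["rows"]}

```bash
ls; mkdir -p pics; cat > h.py <<'E'
import numpy as np, cv2
from workcell import bot
def grab(n,fn=None):
    s=bot.observe(); f=bot.grab_frame(n)
    if fn: cv2.imwrite('pics/'+fn,f['image'][:,:,::-1])
    return s,f
def ray(f,u,v,z):
    K,R,t=map(np.array,(f['K'],f['R'],f['t']))
    c=-R.T@t; d=R.T@np.linalg.inv(K)@np.array([u,v,1.])
    return c+d*(z-c[2])/d[2]
def proj(f,X):
    p=np.array(f['K'])@(np.array(f['R'])@np.array(X)+np.array(f['t'])); return p[:2]/p[2]
E
python3 - <<'E'
from h import *
s,f=grab('top','top0.png'); s2,g=grab('side','side0.png')
import pickle; pickle.dump((f,g),open('f0.pkl','wb'))
print(s); print(bot.grip_point_offset); print(f['K'],f['R'],f['t'],g['R'],g['t'])
E
```

```text
pics
{'clock': 0.0, 'qpos': array([ 1.18382784,  0.52199685, -0.03635166,  1.60003465,  0.02123016,
        1.02108903, -0.1128064 ]), 'qd': array([-8.80515813e-04,  3.07250300e-04, -1.35454329e-04, -4.12610062e-05,
        1.22977615e-03, -7.16447830e-04, -7.39272271e-04]), 'joint_efforts': array([ 3.82660401e-04, -9.27098179e+01,  1.98056102e+00, -3.69927871e+01,
        1.80285482e-02,  8.23710579e-03,  8.44988881e-05]), 'position': array([ 0.19454621, -0.59358206,  0.23072662]), 'tool_rot': array([-3.14045479e+00,  9.57515529e-05,  3.16789465e-01]), 'force': array([ 0.58546804, -0.57580326,  0.80235163]), 'moment': array([-0.01841587, -0.00650782, -0.02255854]), 'grip_width': 0.08511269939523149}
0.0187
[[453.15269214   0.         313.89046167]
 [  0.         453.15269214 248.15724894]
 [  0.           0.           1.        ]] [[-6.16871779e-03 -9.99980924e-01 -3.15466360e-04]
 [-9.97901753e-01  6.17622427e-03 -6.44511044e-02]
 [ 6.44518233e-02 -8.27762405e-05 -9.97920816e-01]] [0.06511341 0.51118857 1.17434578] [[-0.99211258 -0.12422469  0.01675854]
 [-0.09411863  0.64993524 -0.75413916]
 [ 0.08279074 -0.74976824 -0.65650079]] [0.51094109 0.04394989 1.22257181]
```

View pics/top0.png

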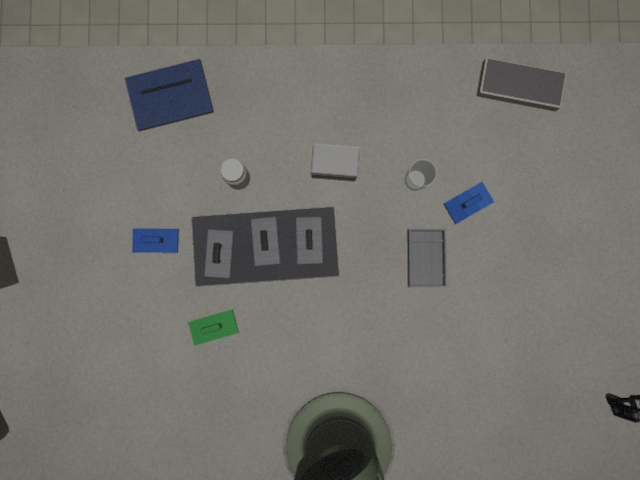

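View pics/side0.png

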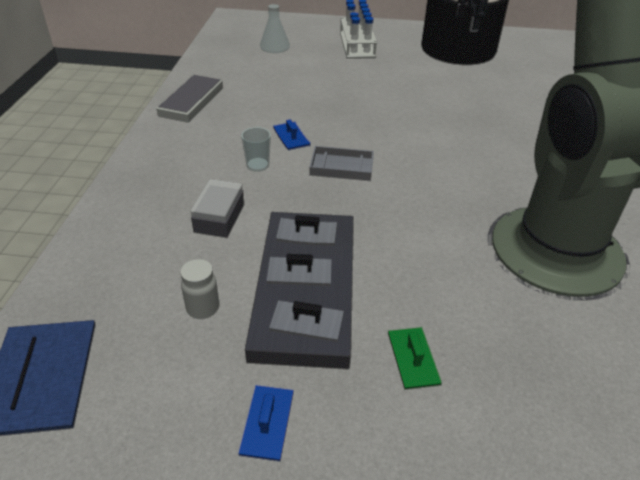

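The top view shows three grey steel lids with black bars on the dark slab, at (218,253), (265,241) and (309,240). The tray is at (426,258). The blue lids at (156,240) and (469,202) and the green one at (213,327) lie off the slab and are decoys. Next I'll measure the lids and tray and enlarge a crop.

```bash
python3 - <<'E'
from h import *
import pickle; f,g=pickle.load(open('f0.pkl','rb'))
im=f['image']; 
crop=im[190:300,180:460]; cv2.imwrite('pics/crop0.png',cv2.resize(crop[:,:,::-1],None,fx=2.8,fy=2.8,interpolation=cv2.INTER_CUBIC))
gr=cv2.cvtColor(im,cv2.COLOR_RGB2GRAY)
print('rows lid/slab', gr[240,190:345:3])
print('tray row',gr[258,400:455:2])
def rects(mask,zs,amin,amax):
    cs,_=cv2.findContours(mask,cv2.RETR_EXTERNAL,cv2.CHAIN_APPROX_NONE)
    for c in cs:
        a=cv2.contourArea(c)
        if not amin<a<amax: continue
        (u,v),_,_=cv2.minAreaRect(c)
        P=np.array([ray(f,p[0][0],p[0][1],zs)[:2] for p in c],np.float32)
        r=cv2.minAreaRect(P*1000)
        print('px',round(u),round(v),'a',a,'ctr mm',np.round(r[0],1),'size',np.round(r[1],1),'ang',round(r[2],2))
# slab region ROI
roi=np.zeros_like(gr); roi[200:290,188:342]=255
h=cv2.inRange(gr,84,130)&roi
mk=np.zeros_like(gr)
for (x0,x1,y0,y1) in [(200,238,225,282),(247,283,213,270),(292,327,213,268)]:
    sub=gr[y0:y1,x0:x1]; t,_=cv2.threshold(sub,0,255,cv2.THRESH_OTSU); print(t, sub.min(), sub.max())
    mk[:]=0; mk[y0:y1,x0:x1]=(sub>75)*255; rects(mk,0.048,500,5000)
    mk[:]=0; mk[y0:y1,x0:x1]=(sub<40)*255; rects(mk,0.08,20,600)
E
```

```text
rows lid/slab [125  78  60  61  59  59 104 106 107 103 104 101 105 103  80  59  62  60
  61  59  59  93 102 100  44  52  93 102 105  89  58  59  60  60  59  60
 104 101 100  43  52 100 104 103  65  60  61  61  62 126 122 122]
tray row [121 125 124 122  53 105 103 108 103 104 103 106 102 104 103 103 100 101
 104 103 101  77  69 118 126 126 127 127]
79.0 26 111
px 218 253 a 1141.0 ctr mm [498.2 306.4] size [ 65.5 121.3] ang 85.77
79.0 33 110
px 265 241 a 1138.0 ctr mm [529.2 187.3] size [121.7  65.8] ang 5.03
80.0 35 110
px 309 240 a 1134.5 ctr mm [531.5  74.8] size [121.1  66.1] ang 1.49
```

View pics/crop0.png

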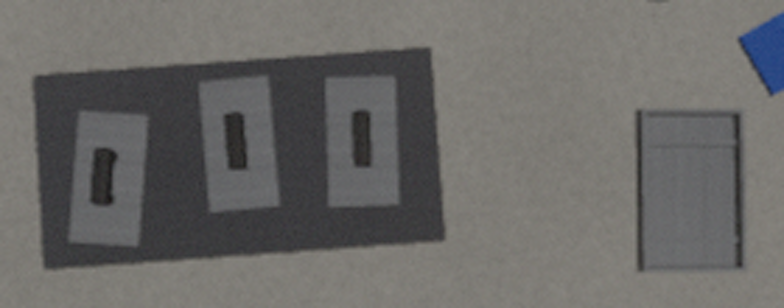

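```bash
python3 - <<'E'
from h import *
import pickle; f,g=pickle.load(open('f0.pkl','rb'))
im=f['image']; gr=cv2.cvtColor(im,cv2.COLOR_RGB2GRAY)
x0,x1,y0,y1=396,460,216,300
m=np.zeros_like(gr); m[y0:y1,x0:x1]=(cv2.GaussianBlur(gr,(3,3),0)[y0:y1,x0:x1]<113)*255
cs,_=cv2.findContours(m,cv2.RETR_EXTERNAL,cv2.CHAIN_APPROX_NONE); c=max(cs,key=cv2.contourArea)
P=np.array([ray(f,p[0][0],p[0][1],0.026)[:2] for p in c],np.float32)*1000
print(cv2.boundingRect(c),cv2.minAreaRect(P))
ci=im[220:296,396:456]; cv2.imwrite('pics/tray0.png',cv2.resize(ci[:,:,::-1],None,fx=7,fy=7,interpolation=cv2.INTER_CUBIC))
# slab
m=np.zeros_like(gr); m[200:295,185:345]=(gr[200:295,185:345]<92)*255
cs,_=cv2.findContours(m,cv2.RETR_EXTERNAL,cv2.CHAIN_APPROX_NONE); c=max(cs,key=cv2.contourArea)
P=np.array([ray(f,p[0][0],p[0][1],0.04)[:2] for p in c],np.float32)*1000
print(cv2.minAreaRect(P))
# handles: blobs dark
for (a,b,cc,d) in [(205,232,238,268),(255,275,225,256),(298,320,224,256)]:
    m=np.zeros_like(gr); m[cc:d,a:b]=(gr[cc:d,a:b]<70)*255
    cs,_=cv2.findContours(m,cv2.RETR_EXTERNAL,cv2.CHAIN_APPROX_NONE); c=max(cs,key=cv2.contourArea)
    P=np.array([ray(f,p[0][0],p[0][1],0.084)[:2] for p in c],np.float32)*1000
    print('bar',cv2.minAreaRect(P))
E
```

```text
(406, 229, 41, 59) ((484.1865234375, -229.69638061523438), (151.10540771484375, 102.86459350585938), 0.11939436942338943)
((516.572509765625, 188.81643676757812), (179.78518676757812, 368.48699951171875), 3.761505126953125)
bar ((497.8903503417969, 303.11041259765625), (19.767620086669922, 47.826576232910156), 86.59562683105469)
bar ((528.102783203125, 186.1717987060547), (50.36503219604492, 16.43233299255371), 6.396470546722412)
bar ((528.8594970703125, 73.96540069580078), (14.885062217712402, 47.323631286621094), 89.71086120605469)
```

View pics/tray0.png

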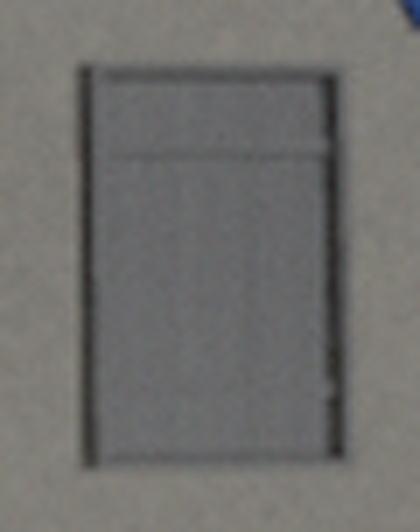

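Request:
servo_tool(
  rows=[
    [[5,-5,0,0,0,5],[5,-5,0,0,0,5],[5,-5,0,0,0,5],[0,0,0,0,0,0]],
  ],
  grip=-1,
)

```text
clock: 0.6
position: [0.2966, -0.4314, 0.2314]
tool_rot: [-3.14, -0.001, 0.06]
force: [-1.0, -0.9, 0.4]
grip_width: 0.0124
```

Request:
servo_tool(
  rows=[
    [[3.5,-5,0,0,0,1],[3.5,-5,0,0,0,1],[3.5,-5,0,0,0,0],[3.5,-5,0,0,0,0],[3.5,-5,0,0,0,0]],
  ],
)

```text
clock: 1.23
position: [0.4614, -0.1787, 0.2313]
tool_rot: [3.141, -0.0, 0.02]
force: [0.9, -0.8, 1.1]
grip_width: -0.0001
```

Request:
servo_tool(
  rows=[
    [[3.5,-5,1,0,0,0],[3.5,-5,1,0,0,0],[3,-5,1,0,0,0],[3,-5,1,0,0,0],[0,0,0,0,0,0]],
  ],
)

```text
clock: 1.85
position: [0.5874, 0.027, 0.1898]
tool_rot: [-3.14, 0.001, 0.026]
force: [-0.9, -0.6, -0.1]
grip_width: -0.0001
```

Request:
servo_tool(
  rows=[
    [[-0.8,-4.9,2,0,0,0],[0,0,5,0,0,0],[0,0,5,0,0,0],[0,0,0,0,0,0],[0,0,0,0,0,0]],
  ],
)

```text
clock: 2.48
position: [0.5785, 0.071, 0.0729]
tool_rot: [-3.142, -0.001, 0.019]
force: [0.7, 0.0, 0.1]
grip_width: 0.0003
```

```bash
python3 - <<'E'
from h import *
s,f=grab('wrist','w1.png'); grab('side','s1.png'); print(s['position'],s['force'],f['K'],f['mount'])
E
```

```text
[0.57845359 0.07103334 0.07290884] [0.6808939  0.01343591 0.08850015] [[371.64829954   0.         321.7869882 ]
 [  0.         371.64829954 238.43887516]
 [  0.           0.           1.        ]] [[-8.92231525e-04 -9.46537622e-01 -3.22592211e-01  8.27890665e-02]
 [ 9.99999557e-01 -9.40949898e-04 -4.91844001e-06 -9.86846132e-04]
 [-2.98887619e-04 -3.22592072e-01  9.46538042e-01 -1.42506123e-01]
 [ 0.00000000e+00  0.00000000e+00  0.00000000e+00  1.00000000e+00]]
```

View pics/w1.png

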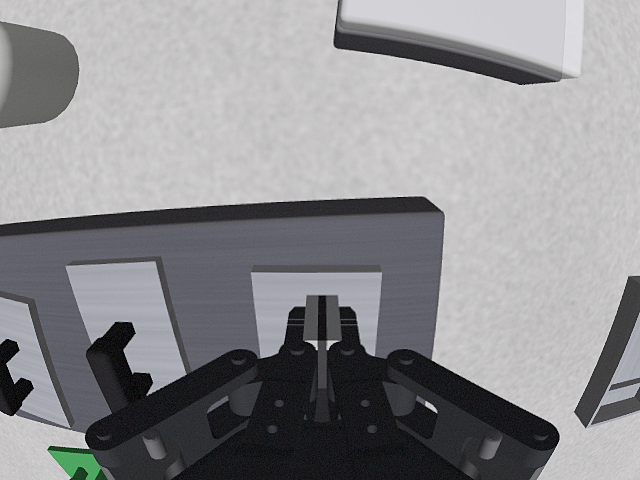

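View pics/s1.png

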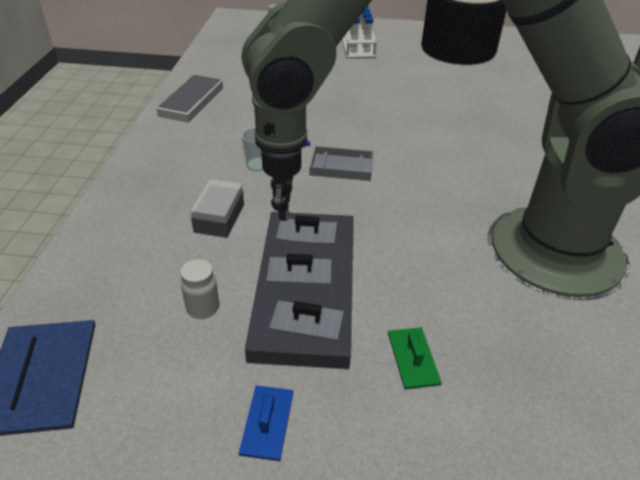

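The shut fingers are over the far end of lid C (wrist px (322,320), plate spanning 252 to 381), and everything around is clear. Going down to contact.

Request:
servo_tool(
  rows=[
    [[0,-0.3,1.6,0,0,0],[0,0,0,0,0,0],[0,0,0,0,0,0],[0,0,0,0,0,0]],
  ],
)

```text
clock: 3.08
position: [0.5777, 0.0745, 0.0556]
tool_rot: [-3.142, -0.0, 0.02]
force: [0.5, -0.2, -0.3]
grip_width: 0.0002
```

Request:
servo_tool(
  rows=[
    [[0,0,0.2,0,0,0],[0,0,0.2,0,0,0],[0,0,0,0,0,0]],
  ],
)

```text
clock: 3.45
position: [0.5776, 0.0746, 0.0512]
tool_rot: [-3.142, 0.0, 0.02]
force: [-0.2, 0.3, 2.3]
grip_width: 0.0
```

Request:
servo_tool(
  rows=[
    [[0,0,0.1,0,0,0],[0,0,0,0,0,0],[0,0,0,0,0,0]],
  ],
)

```text
clock: 3.82
position: [0.5777, 0.0745, 0.0504]
tool_rot: [-3.142, -0.0, 0.02]
force: [1.1, -0.9, 4.2]
grip_width: 0.0001
```

Request:
servo_tool(
  rows=[
    [[0,0,0.1,0,0,0],[0,0,0,0,0,0],[0,0,0,0,0,0]],
  ],
)

```text
clock: 4.2
position: [0.5777, 0.0746, 0.0494]
tool_rot: [-3.142, -0.0, 0.02]
force: [2.7, -0.8, 3.3]
grip_width: 0.0003
```

Request:
servo_tool(
  rows=[
    [[0,0,0.1,0,0,0],[0,0,0,0,0,0],[0,0,0,0,0,0]],
  ],
)

```text
clock: 4.58
position: [0.5776, 0.0746, 0.0483]
tool_rot: [-3.142, -0.0, 0.02]
force: [2.5, -0.8, 4.3]
grip_width: -0.0001
```

```bash
python3 - <<'E'
from h import *
for i in range(3):
    s=bot.observe(); print(s['position'],s['force'],s['moment'])
s,f=grab('wrist','w2.png'); s,g=grab('side','s2.png')
cv2.imwrite('pics/s2c.png',cv2.resize(g['image'][190:350,240:370,::-1],None,fx=4.5,fy=3.7,interpolation=cv2.INTER_CUBIC))
E
```

```text
[0.57762632 0.07456652 0.0483252 ] [ 2.51800255 -0.77164193  4.26657151] [ 0.01163294 -0.7625011  -0.03370738]
[0.57762632 0.07456652 0.0483252 ] [ 2.51800255 -0.77164193  4.26657151] [ 0.01163294 -0.7625011  -0.03370738]
[0.57762632 0.07456652 0.0483252 ] [ 2.51800255 -0.77164193  4.26657151] [ 0.01163294 -0.7625011  -0.03370738]
```

View pics/w2.png

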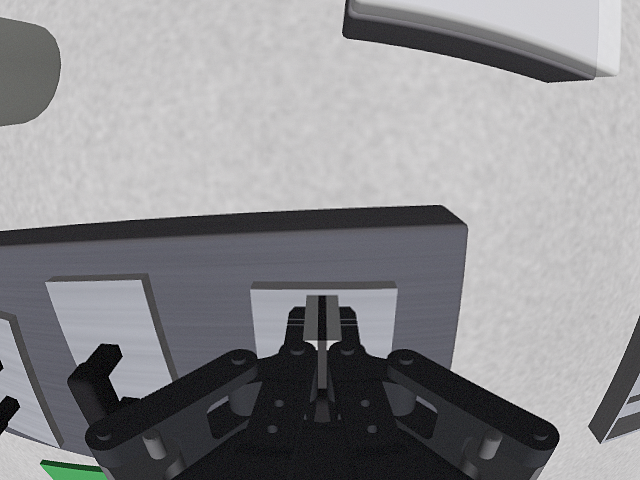

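View pics/s2c.png

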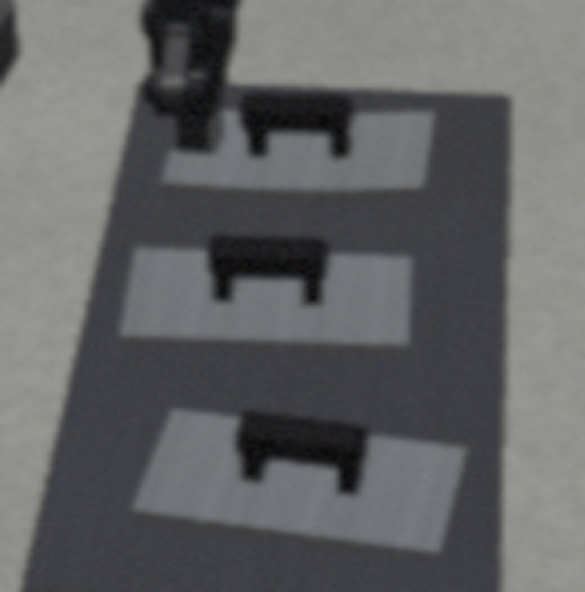

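Lid C rocks: its free end (right in the side crop, near (430,150)) has risen and the finger force stayed at about 3 to 4 N while moving down. I'll press on until the force climbs at the slab.

Request:
servo_tool(
  rows=[
    [[0,0,0.1,0,0,0],[0,0,0,0,0,0],[0,0,0,0,0,0]],
  ],
)

```text
clock: 5.05
position: [0.5778, 0.0746, 0.0481]
tool_rot: [-3.142, -0.001, 0.02]
force: [-1.2, -0.3, 18.6]
grip_width: 0.0001
```

Request:
servo_tool(
  rows=[
    [[0,0,0.05,0,0,0],[0,0,0,0,0,0],[0,0,0,0,0,0]],
  ],
)

```text
clock: 5.42
position: [0.5778, 0.0746, 0.048]
tool_rot: [3.142, -0.001, 0.02]
force: [-4.6, -1.1, 28.4]
grip_width: 0.0
```

Request:
servo_tool(
  rows=[
    [[0,0,-0.05,0,0,0],[0,0,0,0,0,0],[0,0,0,0,0,0],[0,0,0,0,0,0],[0,0,0,0,0,0]],
  ],
)

```text
clock: 6.05
position: [0.5778, 0.0746, 0.048]
tool_rot: [3.142, -0.001, 0.02]
force: [-0.7, 0.2, 18.8]
grip_width: 0.0003
```

```bash
python3 - <<'E'
from h import *
s,g=grab('side','s3.png')
cv2.imwrite('pics/s3c.png',cv2.resize(g['image'][190:350,240:370,::-1],None,fx=4.5,fy=3.7,interpolation=cv2.INTER_CUBIC))
E
```

```text
(no output)
```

View pics/s3c.png

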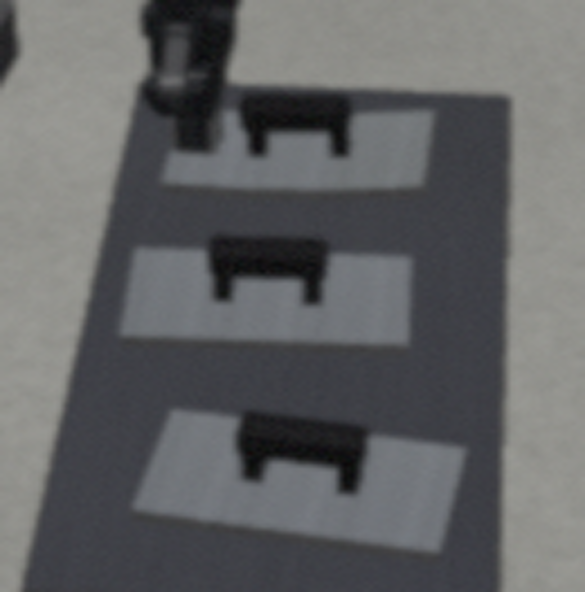

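Held down for about 1 s at roughly 19 N. Now releasing slowly.

Request:
servo_tool(
  rows=[
    [[0,0,-0.1,0,0,0],[0,0,-0.1,0,0,0],[0,0,-0.1,0,0,0],[0,0,-0.1,0,0,0],[0,0,-0.1,0,0,0]],
  ],
)

```text
clock: 6.72
position: [0.5771, 0.0745, 0.0521]
tool_rot: [3.141, 0.001, 0.02]
force: [-0.1, -0.4, 0.7]
grip_width: -0.0003
```

Request:
servo_tool(
  rows=[
    [[0,0,-0.3,0,0,0],[0,0,-0.5,0,0,0],[0,0,-2,0,0,0],[0,0,-5,0,0,0],[0,0,-2,0,0,0]],
  ],
)

```text
clock: 7.35
position: [0.5784, 0.0747, 0.1531]
tool_rot: [-3.141, -0.003, 0.02]
force: [-0.2, 0.8, -0.7]
grip_width: -0.0001
```

Request:
servo_tool(
  rows=[
    [[-4.8,0,0,0,0,0],[0,0,0,0,0,0],[0,0,0,0,0,0],[0,0,0,0,0,0]],
  ],
  grip=0,
)

```text
clock: 7.85
position: [0.5302, 0.0736, 0.1503]
tool_rot: [-3.141, -0.0, 0.02]
force: [0.4, -0.2, 0.1]
grip_width: 0.0428
```

```bash
python3 - <<'E'
from h import *
s,f=grab('wrist','w4.png'); print(s['position'],s['tool_rot'],s['grip_width'])
s,g=grab('side','s4.png')
E
```

```text
[0.53017977 0.07361735 0.15030943] [-3.14146984e+00 -3.08506968e-04  1.98622998e-02] 0.04281239346458207
```

View pics/w4.png

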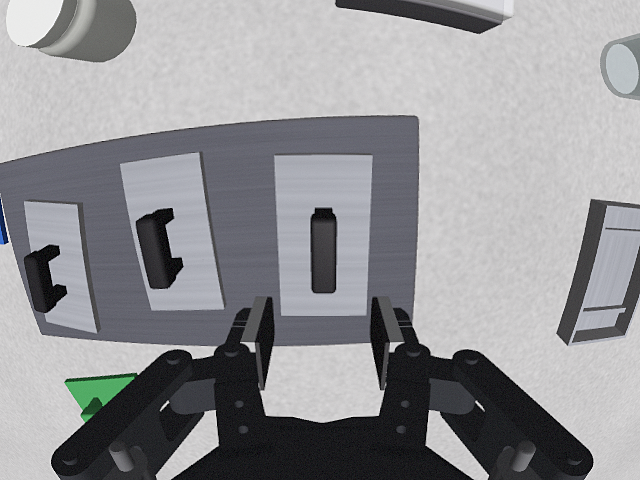

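View pics/s4.png

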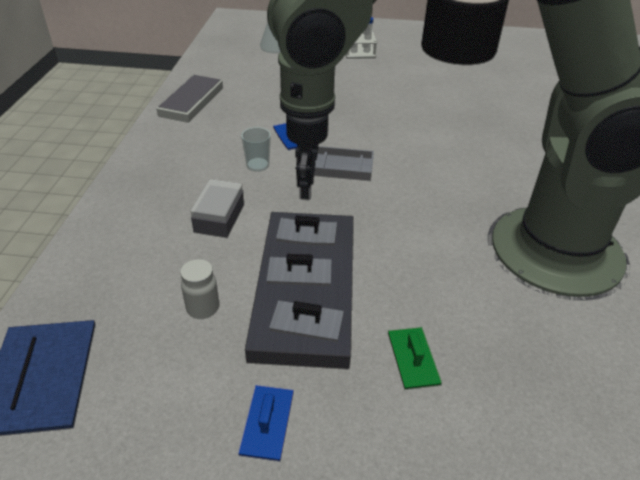

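The lid lies level again, and the bar is at wrist px (323,252), between the jaws. I'll measure the bar and the tray corners from this view.

```bash
cat >> h.py <<'E'
from scipy.spatial.transform import Rotation as Ro
def wray(s,f,u,v,z):
    K=np.array(f['K']); M=np.array(f['mount'])
    d=np.array([(u-K[0,2]),(v-K[1,2])])/K[0,0]; th=np.hypot(*d)
    dc=np.array([*(d/th*np.sin(th)),np.cos(th)])
    R=Ro.from_euler('xyz',s['tool_rot']).as_matrix()
    c=R@M[:3,3]+s['position']; w=R@M[:3,:3]@dc
    return c+w*(z-c[2])/w[2]
E
python3 - <<'E'
from h import *
s,f=grab('wrist','w5.png')
gr=cv2.cvtColor(f['image'],cv2.COLOR_RGB2GRAY)
for n,(u,v) in dict(barTL=(312,215),barTR=(335,215),barBR=(336,292),barBL=(312,292),plTL=(275,155),plTR=(372,155),plBL=(281,315),plBR=(366,315)).items():
    print(n,np.round(wray(s,f,u,v,0.084 if 'bar' in n else 0.0495)*1000,1))
# tray crop
cv2.imwrite('pics/w5c.png',cv2.resize(f['image'][185:360,540:640,::-1],None,fx=4,fy=3.4,interpolation=cv2.INTER_CUBIC))
cv2.imwrite('pics/w5d.png',cv2.resize(f['image'][140:330,260:390,::-1],None,fx=4,fy=3.1,interpolation=cv2.INTER_CUBIC))
E
```

```text
barTL [555.9  80.8  84. ]
barTR [556.2  67.4  84. ]
barBR [506.2  65.2  84. ]
barBL [506.   80.3  84. ]
plTL [587.1 106.4  49.5]
plTR [588.3  42.8  49.5]
plBL [468.  104.4  49.5]
plBR [469.1  39.9  49.5]
```

View pics/w5c.png

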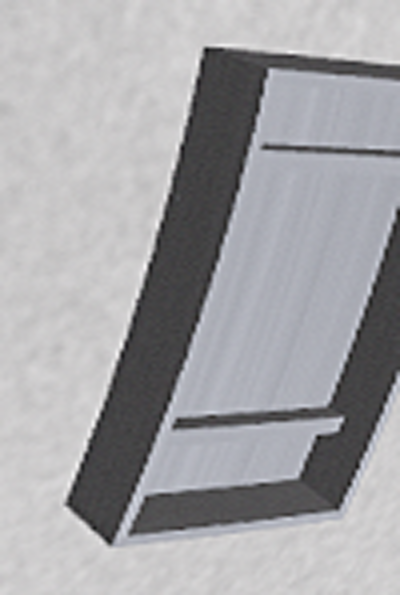

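View pics/w5d.png

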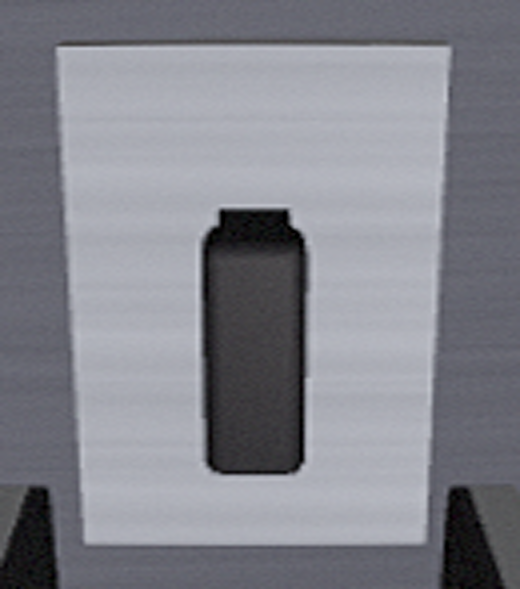

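Request:
servo_tool(
  rows=[
    [[-0.1,0,4,0,0,0],[0,0,3,0,0,0],[0,0,2,0,0,0],[0,0,0.4,0,0,0],[0,0,0,0,0,0]],
  ],
)

```text
clock: 8.62
position: [0.5288, 0.0736, 0.0566]
tool_rot: [-3.142, -0.0, 0.02]
force: [0.0, -0.4, -0.1]
grip_width: 0.0427
```

Request:
servo_tool(
  rows=[
    [[0,0,0,0,0,0],[0,0,0,0,0,0],[0,0,0,0,0,0],[0,0,0,0,0,0],[0,0,0,0,0,0]],
  ],
  grip=-1,
  squeeze=40,
)

```text
clock: 9.25
position: [0.5291, 0.0735, 0.0572]
tool_rot: [-3.142, -0.001, 0.02]
force: [-1.4, -1.0, 7.0]
grip_width: 0.0158
```

Gripped at 15.8 mm, which fits the 16 mm bar. Lifting.

Request:
servo_tool(
  rows=[
    [[0,0,-0.2,0,0,0],[0,0,-0.5,0,0,0],[0,0,-1.5,0,0,0],[0,0,-2.5,0,0,0],[0,0,-2,0,0,0]],
  ],
)

```text
clock: 9.88
position: [0.5287, 0.0736, 0.1251]
tool_rot: [-3.141, -0.001, 0.02]
force: [0.9, -0.2, -5.5]
grip_width: 0.0149
```

Request:
servo_tool(
  rows=[
    [[0,1,0,0,0,0],[0,3,0,0,0,0.5],[0,4,0,0,0,0.5],[0,4,0,0,0,0],[0,4,0,0,0,0]],
  ],
)

```text
clock: 10.5
position: [0.5294, -0.0884, 0.1227]
tool_rot: [3.141, 0.001, 0.002]
force: [0.1, 0.1, -5.7]
grip_width: 0.0156
```

```bash
python3 - <<'E'
from h import *
s,f=grab('wrist','w6.png'); print(s['position'],s['tool_rot'],s['force'])
s,g=grab('side','s6.png')
E
```

```text
[ 0.52936036 -0.08843782  0.12272431] [3.14144418e+00 9.04605614e-04 2.23069444e-03] [ 0.12176341  0.06527609 -5.70691008]
```

View pics/w6.png

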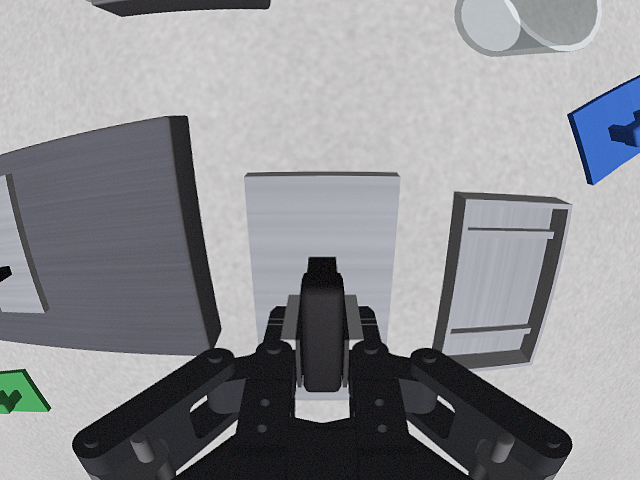

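View pics/s6.png

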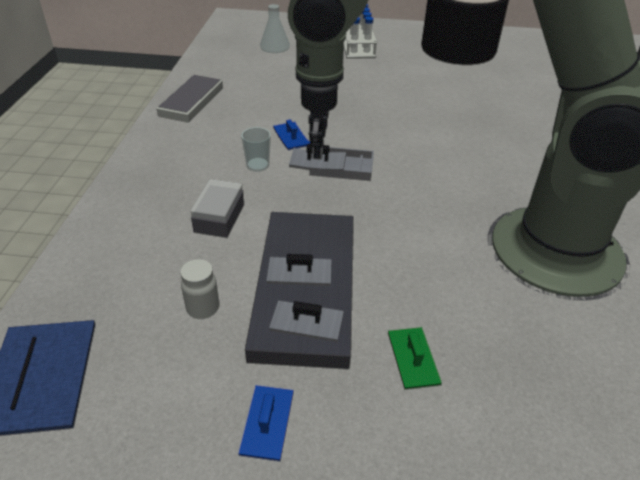

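Lid C hangs level in the jaws, with its plate at wrist px (322,250). The tray is fully in view, with rim corners near (456,192), (572,205), (532,363) and (434,365). I'll enlarge the tray and the held lid to measure them.

```bash
python3 - <<'E'
from h import *
s,f=grab('wrist','w7.png'); import pickle; pickle.dump((s,f),open('w7.pkl','wb'))
cv2.imwrite('pics/w7c.png',cv2.resize(f['image'][180:380,425:580,::-1],None,fx=3,fy=3,interpolation=cv2.INTER_CUBIC))
cv2.imwrite('pics/w7d.png',cv2.resize(f['image'][160:410,230:410,::-1],None,fx=2.4,fy=2.4,interpolation=cv2.INTER_CUBIC))
E
```

```text
(no output)
```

View pics/w7c.png

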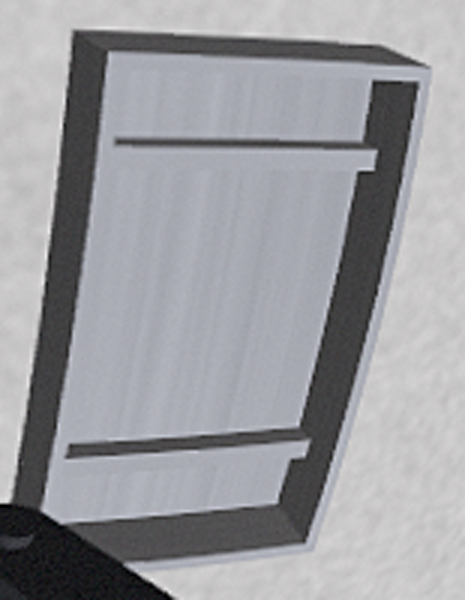

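View pics/w7d.png

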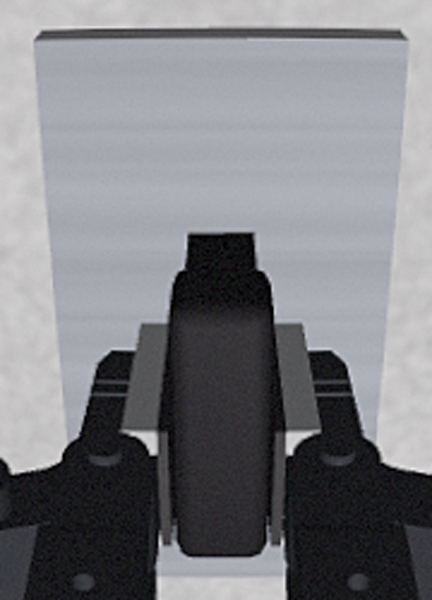

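```bash
python3 - <<'E'
from h import *
import pickle; s,f=pickle.load(open('w7.pkl','rb')); p=s['position']; print(p,s['tool_rot'])
for n,(u,v,z) in dict(rimFL=(107,50,.026),rimFR=(431,67,.026),rimNR=(311,550,.026),rimNL=(58,522,.026),ribF_R=(378,150,.012),ribF_L=(113,147,.012),ribN_R=(311,440,.012),ribN_L=(66,459,.012)).items():
    print(n,np.round(wray(s,f,425+u/3,180+v/3,z)*1000,1))
# held plate corners; plate top z = grip z -27mm
zt=p[2]+0.0187-0.027
for n,(u,v) in dict(FL=(35,40),FR=(408,40),L2=(65,420),R2=(380,420)).items():
    print(n,np.round(wray(s,f,230+u/2.4,160+v/2.4,zt+(.0028 if n[0]=='F' else 0))*1000-p*1000,1))
E
```

```text
[ 0.52892934 -0.09205357  0.12263219] [ 3.13940060e+00  1.34792990e-03 -3.47835429e-03]
rimFL [ 560.  -187.1   26. ]
rimFR [ 558.7 -282.9   26. ]
rimNR [ 407.6 -281.2   26. ]
rimNL [ 428.7 -192.    26. ]
ribF_R [ 531.6 -279.7   12. ]
ribF_L [ 532.2 -197.    12. ]
ribN_R [ 439.6 -278.9   12. ]
ribN_L [ 440.3 -196.7   12. ]
FL [59.1 32.1 -5.5]
FR [ 58.8 -31.1  -5.5]
L2 [-18.2  32.6  -8.3]
R2 [-18.7 -31.4  -8.3]
```

Request:
servo_tool(
  rows=[
    [[-1,2,0,0,0,0.5],[-1.4,4,0,0,0,0],[-1.4,4,0,0,0,0],[-0.6,3,0,0,0,0],[0,1.2,0,0,0,0]],
  ],
)

```text
clock: 11.28
position: [0.4845, -0.2296, 0.1229]
tool_rot: [3.142, 0.001, -0.008]
force: [-0.7, -0.1, -7.1]
grip_width: 0.0155
```

Request:
servo_tool(
  rows=[
    [[0,0,1,0,0,0],[0,0,1.5,0,0,0],[0,0,1.5,0,0,0],[0,0,0.5,0,0,0],[0,0,0,0,0,0]],
  ],
)

```text
clock: 11.9
position: [0.4853, -0.2278, 0.0778]
tool_rot: [-3.141, 0.001, -0.006]
force: [0.1, -0.3, -5.3]
grip_width: 0.0155
```

```bash
python3 - <<'E'
from h import *
s,f=grab('wrist','w8.png'); print(s['position'],s['tool_rot'],s['force'])
s,g=grab('side','s8.png')
s,g=grab('top','t8.png'); cv2.imwrite('pics/t8c.png',cv2.resize(g['image'][190:300,380:490,::-1],None,fx=5,fy=5,interpolation=cv2.INTER_CUBIC))
E
```

```text
[ 0.48527083 -0.22782054  0.07780818] [-3.14119498e+00  7.81398992e-04 -5.61741452e-03] [ 0.11010718 -0.34337983 -5.2677614 ]
```

View pics/w8.png

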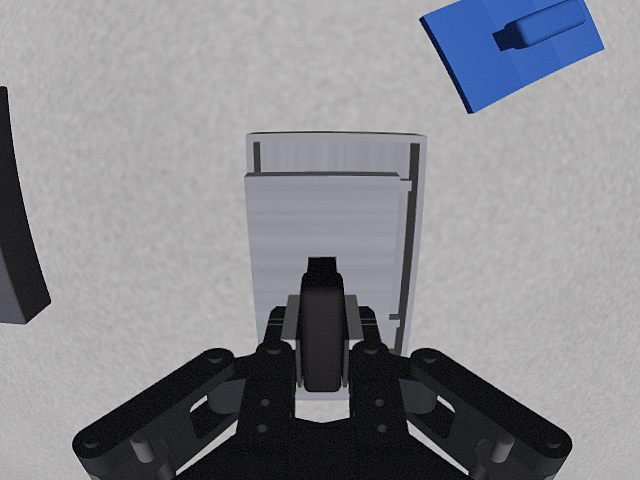

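View pics/s8.png

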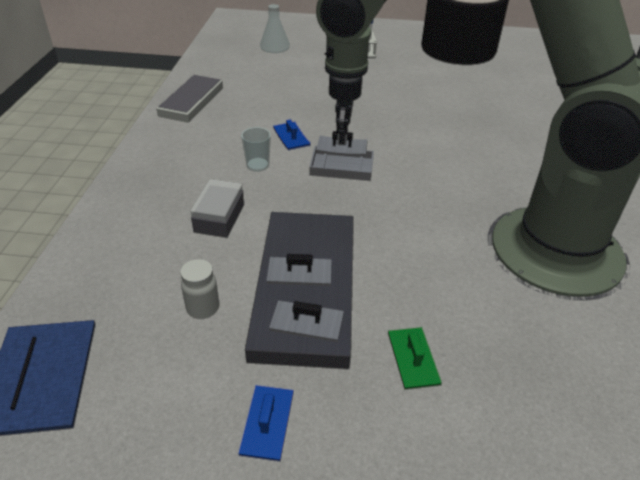

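The lid (plate's far edge at (245..400,176)) sits about 7 mm left of the tray's middle, whose far rim runs from (247,135) to (427,135). I'll recheck the tray from here.

```bash
python3 - <<'E'
from h import *
s,f=grab('wrist'); p=s['position']; print(p)
for u,v in [(247,136),(427,136)]: print(np.round(wray(s,f,u,v,.026)*1000,1))
E
```

```text
[ 0.48561386 -0.22829329  0.07867805]
[ 559.1 -188.5   26. ]
[ 559.2 -283.9   26. ]
```

Request:
servo_tool(
  rows=[
    [[0,0.6,0,0,0,0.3],[0,0,0,0,0,0],[0,0,0,0,0,0]],
  ],
)

```text
clock: 12.48
position: [0.4853, -0.2343, 0.0784]
tool_rot: [3.142, -0.0, -0.012]
force: [-0.1, 0.1, -4.6]
grip_width: 0.0153
```

Request:
servo_tool(
  rows=[
    [[0,0.1,1.5,0,0,0],[0,0,1.5,0,0,0],[0,0,1,0,0,0],[0,0,0.4,0,0,0],[0,0,0,0,0,0]],
  ],
)

```text
clock: 13.1
position: [0.4853, -0.2351, 0.034]
tool_rot: [-3.141, 0.0, -0.011]
force: [0.1, -0.7, -5.2]
grip_width: 0.0154
```

Request:
servo_tool(
  rows=[
    [[0,0,0.2,0,0,0],[0,0,0.1,0,0,0],[0,0,0.1,0,0,0],[0,0,0,0,0,0]],
  ],
)

```text
clock: 13.6
position: [0.4854, -0.2352, 0.0304]
tool_rot: [3.142, -0.0, -0.011]
force: [0.3, -0.6, -6.2]
grip_width: 0.0153
```

Request:
servo_tool(
  rows=[
    [[0,0,0.1,0,0,0],[0,0,0.1,0,0,0],[0,0,0,0,0,0],[0,0,0,0,0,0]],
  ],
)

```text
clock: 14.1
position: [0.4853, -0.2352, 0.0283]
tool_rot: [-3.142, 0.0, -0.011]
force: [0.1, -0.3, -6.0]
grip_width: 0.0153
```

Request:
servo_tool(
  rows=[
    [[0,0,0.05,0,0,0],[0,0,0,0,0,0],[0,0,0,0,0,0]],
  ],
)

```text
clock: 14.48
position: [0.4853, -0.2352, 0.0278]
tool_rot: [-3.142, 0.0, -0.011]
force: [0.1, 0.2, -6.1]
grip_width: 0.0152
```

Request:
servo_tool(
  rows=[
    [[0,0,0.05,0,0,0],[0,0,0,0,0,0],[0,0,0,0,0,0]],
  ],
)

```text
clock: 14.85
position: [0.4853, -0.2353, 0.0273]
tool_rot: [3.142, -0.0, -0.011]
force: [0.1, -0.5, -6.8]
grip_width: 0.0149
```

Request:
servo_tool(
  rows=[
    [[0,0,0.05,0,0,0],[0,0,0,0,0,0],[0,0,0,0,0,0]],
  ],
)

```text
clock: 15.22
position: [0.4852, -0.2353, 0.027]
tool_rot: [3.142, 0.0, -0.011]
force: [-4.1, 1.0, 5.2]
grip_width: 0.0154
```

Request:
servo_tool(
  rows=[
    [[0,0,0.05,0,0,0],[0,0,0,0,0,0],[0,0,0,0,0,0]],
  ],
)

```text
clock: 15.6
position: [0.4853, -0.2353, 0.0269]
tool_rot: [3.141, -0.0, -0.011]
force: [-7.1, 2.8, 17.0]
grip_width: 0.0157
```

Contact on the ribs at the expected height. Easing off, then opening part way.

Request:
servo_tool(
  rows=[
    [[0,0,-0.05,0,0,0],[0,0,-0.02,0,0,0],[0,0,0,0,0,0]],
  ],
)

```text
clock: 15.98
position: [0.4852, -0.2353, 0.027]
tool_rot: [-3.142, 0.0, -0.011]
force: [-4.2, 0.1, 4.5]
grip_width: 0.0155
```

Request:
servo_tool(
  rows=[
    [[0,0,0,0,0,0],[0,0,0,0,0,0],[0,0,0,0,0,0],[0,0,0,0,0,0],[0,0,0,0,0,0]],
  ],
  grip=0,
)

```text
clock: 16.6
position: [0.4853, -0.2352, 0.027]
tool_rot: [3.142, -0.0, -0.011]
force: [-0.5, 0.3, 0.7]
grip_width: 0.043
```

Request:
servo_tool(
  rows=[
    [[0,0,-1,0,0,0],[0,0,-2,0,0,0],[0,0,-4,0,0,0],[0,0,-4,0,0,0],[0,0,0,0,0,0]],
  ],
)

```text
clock: 17.23
position: [0.4867, -0.2359, 0.1403]
tool_rot: [3.14, -0.005, -0.012]
force: [-0.7, 0.2, -0.3]
grip_width: 0.0426
```

```bash
python3 - <<'E'
from h import *
s,f=grab('wrist','w9.png'); print(s['position'],s['tool_rot'],s['force'])
s,g=grab('side','s9.png')
cv2.imwrite('pics/s9c.png',cv2.resize(g['image'][120:200,270:400,::-1],None,fx=6,fy=6,interpolation=cv2.INTER_CUBIC))
E
```

```text
[ 0.48667772 -0.2358863   0.14027912] [ 3.13961825 -0.00475577 -0.01161855] [-0.65560417  0.17741103 -0.334802  ]
```

View pics/w9.png

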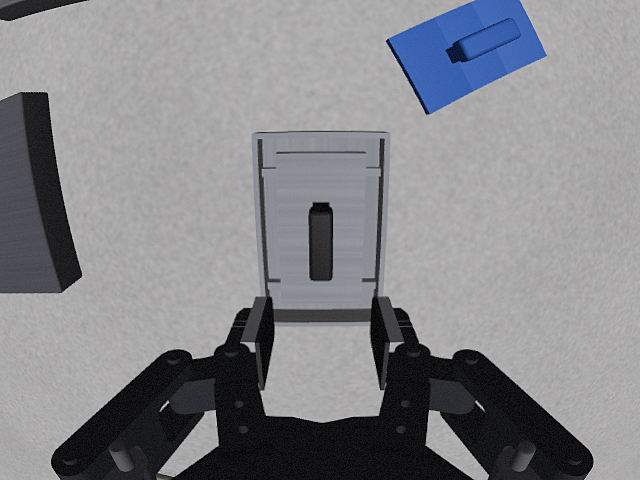

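View pics/s9c.png

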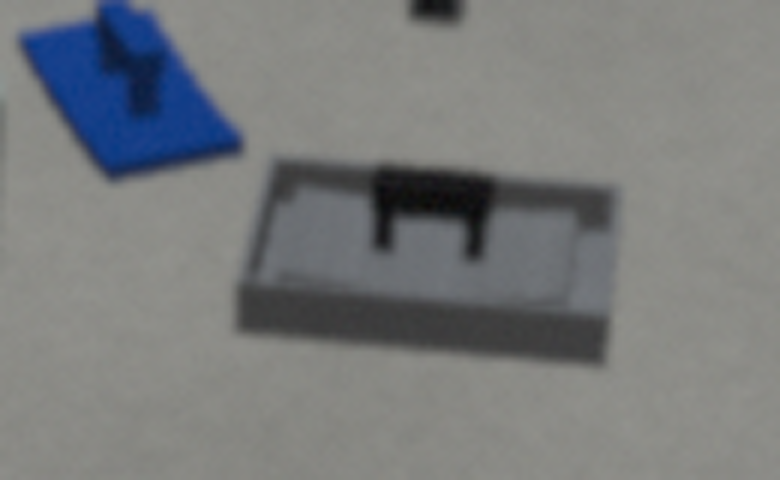

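The lid lies in the tray: bar at (320,242), plate between the walls and across both ribs, crosswise centred. I'll measure its offset along x and check the other lids before handing in.

Request:
servo_tool(
  rows=[
    [[0,0,-2,0,0,0],[0,0,0,0,0,0],[0,0,0,0,0,0]],
  ],
)

```text
clock: 17.7
position: [0.4849, -0.235, 0.156]
tool_rot: [-3.141, 0.001, -0.011]
force: [0.6, -0.3, -0.8]
grip_width: 0.043
```

```bash
python3 - <<'E'
from h import *
s,f=grab('wrist','w10.png'); print(s['position'],s['tool_rot'],s['force'])
cv2.imwrite('pics/w10c.png',cv2.resize(f['image'][120:330,240:400,::-1],None,fx=2.8,fy=2.8,interpolation=cv2.INTER_CUBIC))
import pickle; pickle.dump((s,f),open('w10.pkl','wb'))
_,g=grab('top','t10.png')
f0,_=pickle.load(open('f0.pkl','rb'))
d=cv2.absdiff(g['image'],f0['image']).max(2); print('diff slab A,B', d[205:285,195:285].max(), 'jar',d[150:195,215:255].max(),'box',d[140:185,308:362].max(),'beaker',d[155:195,400:440].max())
E
```

```text
[ 0.48485304 -0.23504059  0.15601326] [-3.14106555e+00  1.24949432e-03 -1.13451950e-02] [ 0.57631559 -0.28881947 -0.80459329]
diff slab A,B 18 jar 18 box 17 beaker 18
```

View pics/w10c.png

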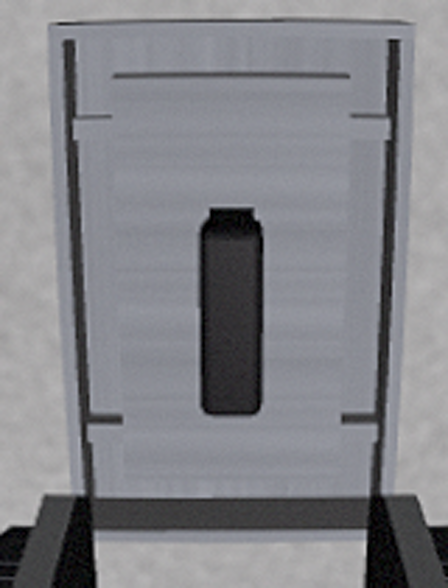

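View pics/t10.png

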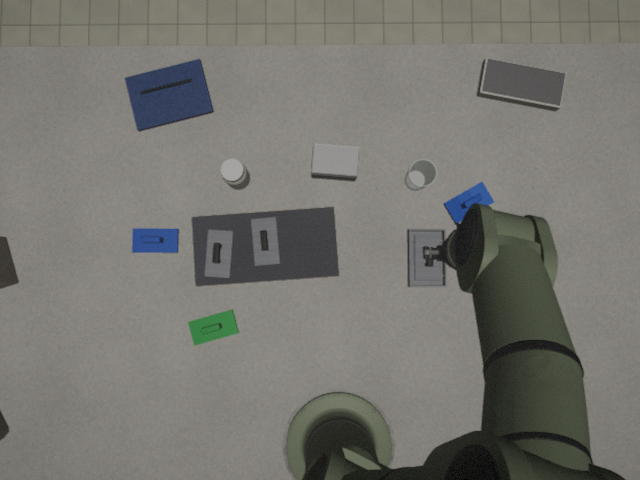

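```bash
python3 - <<'E'
from h import *
import pickle; s,f=pickle.load(open('w10.pkl','rb'))
P=lambda u,v,z: np.round(wray(s,f,240+u/2.8,120+v/2.8,z)*1000,1)
print('plate far edge',P(231,75,.0225),'rib far',P(90,118,.012),P(375,118,.012),'rib near far-edge',P(105,416,.012),P(360,416,.012),'rim far',P(50,25,.026),P(413,25,.026),'plate sides',P(113,200,.018),P(348,200,.018),'bar',P(203,230,.0535),P(262,412,.0535))
E
```

```text
plate far edge [ 544.8 -235.3   22.5] rib far [ 532.8 -196.1   12. ] [ 531.9 -275.    12. ] rib near far-edge [ 443.4 -196.1   12. ] [ 442.4 -273.    12. ] rim far [ 559.6 -188.3   26. ] [ 558.5 -282.9   26. ] plate sides [ 510.6 -202.4   18. ] [ 509.8 -267.1   18. ] bar [ 510.  -228.    53.5] [ 462.1 -242.2   53.5]
```

```bash
python3 -c "
from h import *
print(bot.observe()['clock']); print(bot.job_done())"
```

```text
17.8
the job is handed in; nothing more can be done
None
```

The warped lid was lid C, the one nearest the tray (top view px (309,240)). It now lies on the tray's two ribs, and I handed the job in at 17.8 s.

- **Finding it:** C was the first lid I pressed, and it rocked, so I did not press the other two. Its end went down about 3 mm at only 3–4 N and its far end rose, which the side camera confirmed.
- **Rocking:** I held the end against the slab for about 1 s at 19–28 N, then released it slowly. It settled back level and untouched.
- **Moving it:** I gripped the bar at 15.8 mm and lowered the lid until it met the ribs. The finger force reached 17 N there before I eased off and let go.

**Last checks:**
- **Lid position:** the lid measured at about (484.8, −235) mm against a tray middle of about (484, −235) mm. It lies lengthwise on both ribs and clear of the walls.
- **Height:** the contact height, 27.0 mm at the tool, fits the bowed lid sitting low on the ribs. This is indirect, because I did not measure the handle height in the tray separately.
- **Other things:** compared with the first top view, the other two lids, jar, tip box and beaker show only image noise.
- **Gripper:** it stood open and clear above the lid.

**Disagreement:** an early top-view estimate put the tray's middle at y = −233 mm. The wrist views gave −234 to −235 mm, so I used those.

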